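Close the fixings jars in the caddy

TASK

Close both jars in the caddy before it goes back on the van: put the red lid on the open jar of dowels and screw it tight, and screw the blue lid, which is only loosely on the jar of bolts, tight as well. Both lids must sit level and be turned clockwise right up to their stop. Leave the jars standing in their pockets, the bolt tin in its own and the tape measure where it lies.

Things in the scene. Friction and masses are not known exactly. Their poses are not given: they have to be found in the camera images.
- caddy: Plywood tray, 98 x 276 mm, 46 mm high, too heavy to shift; floor 8 mm thick, three 80 mm square pockets in a row along its y axis (centres at y = -89, 0, +89 mm). The jars stand in the two outer pockets, either way round, a steel tin in the middle one. Origin at the centre of its underside, x and y square to its sides.
- dowel_jar: Clear jar of wooden dowels, open at the start: square body 76 x 76 x 92 mm, 124 mm tall in all, about 0.75 kg, loose in a square 80 mm pocket of the caddy (2 mm play a side) that keeps it from turning with the lid. Origin at the centre of its underside, z up, x and y square to its sides. Round neck 44 mm across; ribs out to 53 mm.
- dowel_jar_mouth (a point): Centre of the dowel jar's mouth at the rim, 132 mm above the table; axes as the jar's. The neck has four thread ribs with gaps between. Not over the gaps, a lid rests on the ribs 5 to 9 mm too high; turned back (counter-clockwise from above) up to 90 degrees it drops in. Then clockwise 44 to 61 degrees to a firm stop. Home, the lid's centre is 9.5 mm below this point.
- red_lid_center (a point): Red plastic lid, 64 mm across, 25 mm tall, knurled, hollow below, 60 g. Point: its centre, 12.5 mm above the skirt's lower edge; z up. Four lugs under the skirt point inwards, in line with the lid's x and y axes; a white tick on the top marks each. Lies on the table right way up, at any angle. With its x at 44 to 61 degrees counter-clockwise of the jar's x (+ n x 90) it drops through the gaps.
- bolt_jar: Clear jar of zinc bolts, blue lid loosely on: square body 76 x 76 x 92 mm, 124 mm tall in all, about 0.75 kg, loose in a square 80 mm pocket of the caddy (2 mm play a side) that keeps it from turning with the lid. Origin at the centre of its underside, z up, x and y square to its sides. Neck and thread as on the dowel jar.
- bolt_jar_mouth (a point): Centre of the bolt jar's mouth, at the rim, 132 mm above the table, under the blue lid; axes as the jar's. A lid bites over the last 6 degrees; 0.3 to 0.8 N m about the vertical makes it tight. At the stop the lid's x and y axes are in line with the jar's and its ticks face the flat sides.
- blue_lid_center (a point): Blue plastic lid, 64 mm across, 25 mm tall, knurled, hollow below, 60 g. Point: its centre, 12.5 mm above the skirt's lower edge; z up. Four lugs under the skirt point inwards, in line with the lid's x and y axes; a white tick on the top marks each. Sits on the bolt jar, lugs past the thread starts, but 20 to 57 degrees short of the stop: turn it clockwise from above.
- tin: Open steel tin with bolts, 69 mm across, 76 mm tall, in the middle pocket; leave it there. Origin at the centre of its underside.
- tape: Yellow tape measure, 37 x 84 x 64 mm, on the table to the left; leave it where it lies. Origin at the centre of its underside.
Mind the look-alikes: they are no part of the job. Of the things that look like the part that bears blue_lid_center, the largest one is meant.

How it is judged:
By the outcome, as a careful person would: the job done as asked, in the order asked, and still so for the second after the job is handed in, with the robot touching nothing.
It also fails if it takes over 58 s, if anything falls off the work surface, if the arm or the gripper's body presses on something with over 40 N, if the wrist force passes 120 N, or if a joint passes its speed limit or range.

ROBOT

A 7-joint arm with a two-finger parallel gripper is mounted at the origin on a cart in front of the work surface, level with it; the furniture and walls round the work are solid. World frame = base frame: x ahead of the robot, y to its left, z up, the work surface at z = 0. Lengths are in m, angles in rad, forces in N, time in s.
With the tool pointing down it reaches from about 0.425 to 0.875 m from the base axis. Payload 4.7 kg.
Tool frame: the origin (TCP) lies on the centre line of the jaws, within the pads' length; the fingertips stand 14 mm ahead of it and the grasp point (between the pads) lies 5 mm behind it; z points along the fingers, x is the direction in which the jaws open and shut, and the axes are right-handed (so a half turn about z gives the same grasp; the last joint's range is limited). The gripper opens to 87 mm and grips with 3 to 60 N. Pads are 19 mm wide; open, the fingers measure 117 mm over their backs; the gripper's body (75 mm by 190 mm) begins 51 mm behind the grasp point.
Start: joints at [1.215, 0.321, -0.07, 1.45, 0.023, 1.371, -0.057], TCP at [0.235, -0.606, 0.237] pointing down, gripper open.
Joint ranges: [-2.86, 2.86], [-0.3, 2.09], [-1.38, 1.24], [0.06, 2.45], [-1.56, 4.7], [0.09, 2.05], [-2.69, 2.69]. Speed limits (rad/s): [2.57, 2.57, 3.14, 3.14, 3.14, 3.14, 3.14].

INTERFACE

Orientations are given as a rotation vector (axis times angle).
In Python, from bench import ctrl gives the robot as it stands.
- The arm moves only by the tool drive_tool, never from a script. Its argument "rows" is a list that holds one entry, the list of rows, each a list of 5 numbers: the shift along the tool's x, y, z scaled (see below), then the turn about the tool's z scaled (see below), then the closure in counts, from 0 (fully open) to 255 (shut). In form: [[[dx, dy, dz, spin, jaw], ...]]. A call has 1 to 20 rows; each row is the pose to reach, as a shift and turn from the pose commanded when the call began, along the tool's axes at that moment, turning the shorter way round; what a row does not reach only later rows make up. The controller multiplies each number of a shift by 300 mm and each number of a turn by pi rad. A row lasts 1/8 s, in which the tool goes at most 62.5 mm and 10.7 degrees, less where a joint would pass 70% of its speed; a pose out of reach is approached as far as the arm can. A call with a number of a shift or a turn outside -1 to 1 is refused whole. A call with a gripper value outside its range is refused whole. The fingers move at their own pace and stop on an object; "grip_force" is the grip in N (left out, the last holds). Time passes only in rows, so rows that repeat a pose let the fingers close. It gives the time, the measured TCP pose, the force and the opening at its end, in the units of the state.
- ctrl.get_state(): the state, without advancing time (a new reading comes with each control period).
- ctrl.get_image(name): name is "scene" or "top" or "wrist"; returns a dict with "img" (480x640x3 uint8, blue, green, red), "camera_matrix" (3x3 intrinsics, pixels), "R" (3x3) and "t" (3): a world point X has camera coordinates R X + t. Camera axes: x right, y down, z forward; pixel columns grow to the right and rows downward; lengths in m; the calibration is good to about 2 mm. A picture is of the moment at which its call begins. There is no depth.
- ctrl.close_job(): hands the job in, once; it reports no verdict.
The state is a dict: "time": time; "joint_positions": joint angles; "qd": joint speeds; "joint_torque": joint torques, N m; "position": TCP position; "tool_rot": TCP orientation; "ft_force": force on the tool from outside, world axes, zero at the start; "torque": the same for the moment, N m; "grip_width": opening from 0.0 (shut) to 1.0 (fully open).
Only numpy, scipy, OpenCV 4.12 (cv2) and the standard library are available. Lean on these libraries where they do the work, as an engineer would, in place of code of your own. Each camera call takes 0.05 s, during which the arm holds its last target.

## Working session

There is one attempt and no reset: what is moved stays moved. The work goes in short steps, Python scripts to look and compute and a tool call to move; the robot and the scene stay as the last step left them, time stands still between calls to the robot, and variables do not carry over. Pictures are saved under pics/ and viewed, and the job is handed in when it is done.

Besides the shell and the picture viewer there is one more tool, called after "Emit:" as name(argument=value, ...), one argument or row to a line, values as JSON. drive_tool: Moves the arm, as the interface text tells. Its arguments: {"type":"object","properties":{"rows":{"type":"array"},"grip_force":{"type":"number"}},"required":["rows"]}

```bash
mkdir -p pics; ls; python3 - <<'E'
from bench import ctrl
import cv2,numpy as np
s=ctrl.get_state();print({k:np.round(v,3).tolist() for k,v in s.items()})
for n in("scene","top"):
    d=ctrl.get_image(n);cv2.imwrite(f"pics/{n}0.png",d["img"]);print(n,np.round(d["camera_matrix"],1).tolist(),np.round(d["R"],4).tolist(),np.round(d["t"],4).tolist())
E
```

```text
pics
{'time': 0.0, 'joint_positions': [1.215, 0.322, -0.07, 1.452, 0.023, 1.371, -0.057], 'qd': [-0.0, -0.0, -0.001, -0.002, 0.0, 0.002, 0.001], 'joint_torque': [-0.0, -49.128, -0.403, -31.252, -0.064, 0.044, 0.0], 'position': [0.235, -0.606, 0.235], 'tool_rot': [-2.591, 1.775, 0.003], 'ft_force': [0.315, -0.195, 0.503], 'torque': [-0.004, -0.033, 0.004], 'grip_width': 1.001}
scene [[466.5, 0.0, 324.1], [0.0, 466.5, 232.4], [0.0, 0.0, 1.0]] [[-0.7984, -0.6018, 0.0193], [-0.4117, 0.5223, -0.7468], [0.4393, -0.6042, -0.6648]] [0.4783, 0.3129, 0.9675]
top [[562.2, 0.0, 318.8], [0.0, 562.2, 237.5], [0.0, 0.0, 1.0]] [[0.02, -0.9997, 0.0123], [-0.9851, -0.0218, -0.1708], [0.171, -0.0087, -0.9852]] [0.0045, 0.5727, 1.1927]
```

View pics/scene0.png

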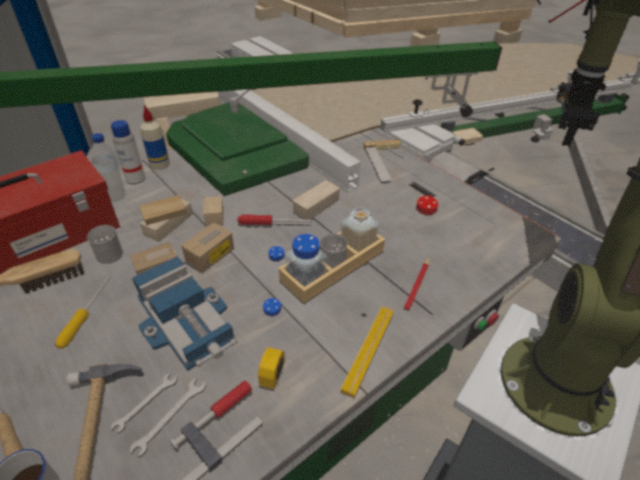

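View pics/top0.png

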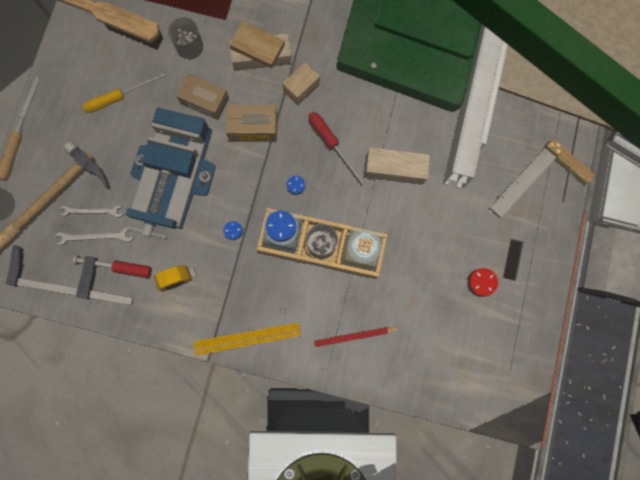

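The top view shows three blue lids: (281,226) on the left jar, (296,185) and (232,230) on the table. The one on the jar is largest and is on the bolt jar, so it fits. The red lid is at (484,282), the open dowel jar at (364,246), the tin at (322,240) and the tape at (173,278). I'll check this in enlarged crops.

```bash
python3 - <<'E'
import cv2,numpy as np
d=cv2.imread("pics/top0.png")
a=cv2.resize(d[165:290,220:400],None,fx=4.4,fy=4.4,interpolation=cv2.INTER_CUBIC);cv2.imwrite("pics/cropA.png",a)
b=cv2.resize(d[252:312,454:514],None,fx=9,fy=9,interpolation=cv2.INTER_CUBIC);cv2.imwrite("pics/cropB.png",b)
E
```

```text
(no output)
```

View pics/cropA.png

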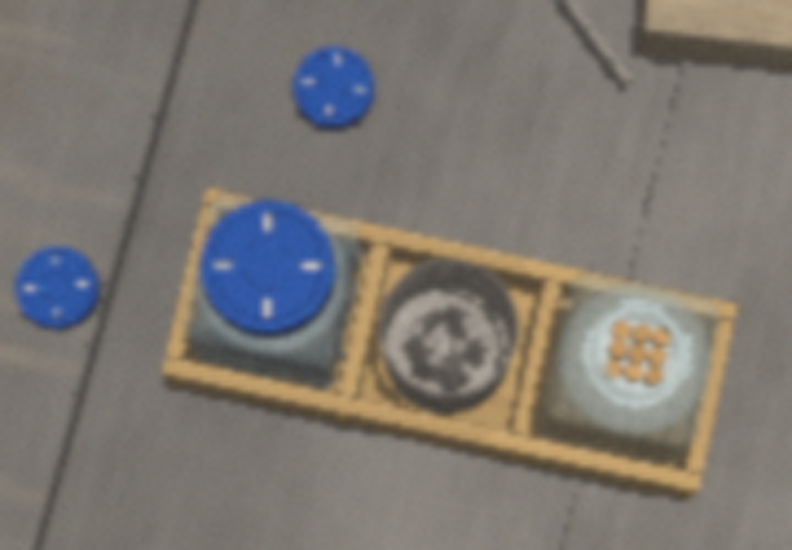

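View pics/cropB.png

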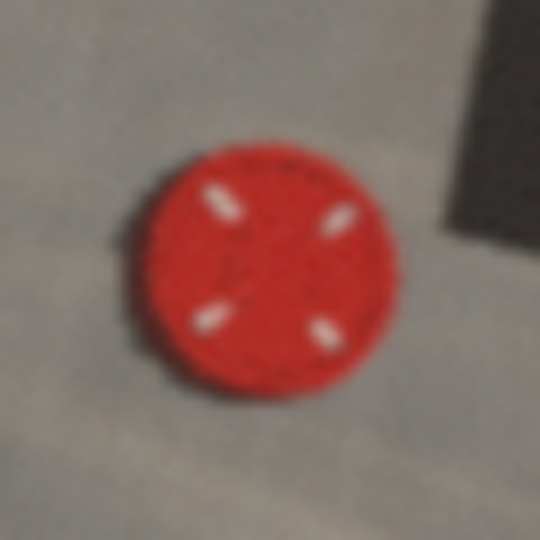

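The crop confirms it: the lid on the jar is about 130 px across against about 82 px for the two on the table. It is the blue lid meant. Next I measure positions.

```bash
cat > h.py <<'E'
import cv2,numpy as np
from scipy.spatial.transform import Rotation as Ro
def p2w(d,uv,z):
    K,R,t=(np.array(d[k],float) for k in("camera_matrix","R","t"))
    C=-R.T@t; r=R.T@np.linalg.inv(K)@np.array([uv[0],uv[1],1.]); return (C+r*(z-C[2])/r[2])
def w2p(d,X):
    K,R,t=(np.array(d[k],float) for k in("camera_matrix","R","t"))
    p=K@(R@np.array(X,float)+t); return p[:2]/p[2]
def warp(d,c,z,half=0.05,n=500):
    # orthographic picture of plane z: image right = -y world, up = +x
    src=np.float32([w2p(d,[c[0]+a*half,c[1]+b*half,z]) for a,b in((1,1),(1,-1),(-1,-1),(-1,1))])
    M=cv2.getPerspectiveTransform(src,np.float32([[0,0],[n,0],[n,n],[0,n]]))
    return cv2.warpPerspective(d["img"],M,(n,n),flags=cv2.INTER_CUBIC)
def st(ctrl):
    s=ctrl.get_state();R=Ro.from_rotvec(s["tool_rot"]).as_matrix()
    print("t",round(s["time"],2),"p",np.round(s["position"],4),"yawx",round(np.degrees(np.arctan2(R[1,0],R[0,0])),1),"tilt",np.round(R[:2,2],3),"F",np.round(s["ft_force"],1),"T",np.round(s["torque"],2),"w",round(s["grip_width"],3),"q",np.round(s["joint_positions"],2))
    return s,R
def go(ctrl,xyz,yaw):
    "shift in the units of the move, to reach xyz with tool x at yaw deg (mod 180)"
    s,R=st(ctrl); d=R.T@(np.array(xyz)-s["position"])/0.3
    cur=np.degrees(np.arctan2(R[1,0],R[0,0])); dy=(yaw-cur+90)%180-90
    print("shift units",np.round(d,4),"spin",round(-dy/180,4),"(alt",round((-dy+180)/180,4),round((-dy-180)/180,4),")")
E
python3 - <<'E'
from bench import ctrl
from h import *
for n in("top","scene"):
    d=ctrl.get_image(n);K=d
    hsv=cv2.cvtColor(d["img"],cv2.COLOR_BGR2HSV)
    for nm,m,z in(("red",((hsv[...,0]<6)|(hsv[...,0]>174))&(hsv[...,1]>150),.025),("blue",(hsv[...,0]>105)&(hsv[...,0]<125)&(hsv[...,1]>170),.137)):
        nl,l,s,c=cv2.connectedComponentsWithStats(m.astype(np.uint8))
        for i in range(1,nl):
            if s[i,4]>120 and abs(s[i,2]-s[i,3])<10: print(n,nm,c[i].round(1),s[i].tolist(),p2w(d,c[i],z).round(4))
    if n=="top":
        k=np.array([[210,190],[735,305],[695,485],[167,367]])/4.4+[220,165]
        q=np.array([p2w(d,u,.046) for u in k]);print(q.round(4));print(q.mean(0),[np.linalg.norm(q[i]-q[i-1]).round(4) for i in range(4)],[np.degrees(np.arctan2(*(q[i]-q[j])[1::-1])).round(1) for i,j in((0,1),(3,2),(0,3),(1,2))])
        np.save("cad.npy",q)
        print("mouth by px",p2w(d,np.array([638,352])/4.4+[220,165],.132))
E
```

```text
top red [322.7 129.1] [310, 113, 27, 33, 343] [0.8332 0.0123 0.025 ]
top red [483.2 281.8] [470, 268, 28, 28, 564] [ 0.4846 -0.3524  0.025 ]
top blue [295.4 184.4] [288, 177, 16, 16, 139] [0.6685 0.0682 0.137 ]
top blue [280.4 225.4] [267, 212, 28, 28, 497] [0.5808 0.0966 0.137 ]
top blue [232.5 230.1] [225, 223, 16, 16, 151] [0.5687 0.1944 0.137 ]
[[ 0.637   0.1317  0.046 ]
 [ 0.5836 -0.135   0.046 ]
 [ 0.492  -0.1149  0.046 ]
 [ 0.5457  0.15    0.046 ]]
[0.5645551  0.00796024 0.046     ] [np.float64(0.0931), np.float64(0.272), np.float64(0.0937), np.float64(0.2704)] [np.float64(78.7), np.float64(78.5), np.float64(-11.3), np.float64(-12.3)]
mouth by px [ 0.54457524 -0.07816906  0.132     ]
scene red [ 51.6 204.6] [0, 151, 118, 122, 7498] [1.3269 0.3303 0.025 ]
scene red [426.9 204.4] [418, 195, 20, 19, 275] [ 0.48   -0.3425  0.025 ]
scene red [231.  398.5] [212, 382, 38, 35, 475] [0.4934 0.4402 0.025 ]
scene blue [155.6 148.6] [145, 140, 20, 17, 199] [1.1753 0.0557 0.137 ]
scene blue [305.4 244.4] [293, 235, 25, 22, 283] [0.5772 0.1043 0.137 ]
```

```bash
python3 - <<'E'
from bench import ctrl
from h import *
d=ctrl.get_image("top")
a=[warp(d,c,z,.045,380) for c,z in(((.4846,-.3524),.025),((.581,.0966),.137),((.5446,-.0782),.132),((.5446,-.0782),.100))]
for x in a: cv2.drawMarker(x,(190,190),(0,255,0),0,10,1)
cv2.imwrite("pics/w1.png",np.vstack([np.hstack(a[:2]),np.hstack(a[2:])])[:, :][::1,::1][:760,:760] if 0 else cv2.resize(np.vstack([np.hstack(a[:2]),np.hstack(a[2:])]),(600,600)))
E
```

```text
(no output)
```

View pics/w1.png

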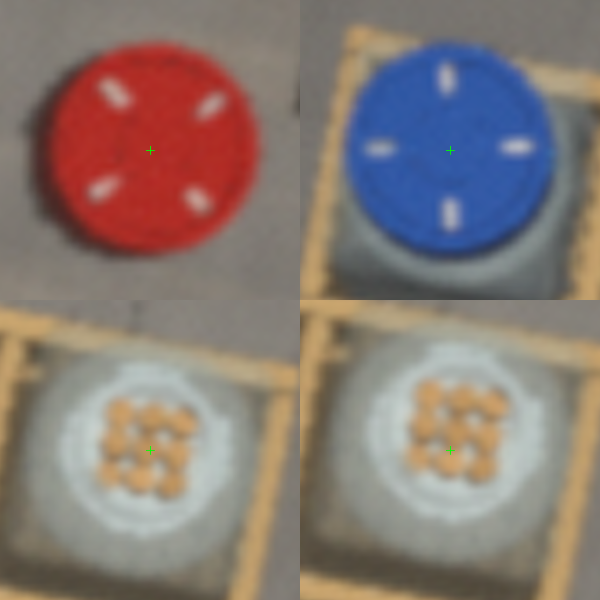

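Red lid: centre about (0.4856, -0.3543), yaw about 37.9° (mod 90). Blue lid yaw is about 1°, and the caddy and jars about -11°. I'll hover over the red lid.

```bash
python3 -c "
from bench import ctrl
from h import *
go(ctrl,[.4856,-.3543,.16],-45)"
```

```text
t 0.25 p [ 0.2348 -0.6059  0.2361] yawx -68.8 tilt [-0.     0.001] F [ 1.5  0.8 -0.6] T [ 0.04 -0.01  0.  ] w 1.002 q [ 1.22  0.32 -0.07  1.45  0.02  1.37 -0.06]
shift units [-0.4795 -1.0825  0.2539] spin -0.1323 (alt 0.8677 -1.1323 )
```

Emit:
drive_tool(
  rows=[
    [[-0.2,-0.45,0.1,-0.06,0],[-0.4,-0.9,0.2,-0.13,0],[-0.4,-0.9,0.2,-0.13,0],[-0.4,-0.9,0.2,-0.13,0],[-0.4,-0.9,0.2,-0.13,0],[-0.4,-0.9,0.2,-0.13,0],[-0.4,-0.9,0.2,-0.13,0]],
  ],
)

```text
time: 1.12
position: [0.4428, -0.3971, 0.1765]
tool_rot: [2.897, -1.212, -0.001]
ft_force: [-0.1, -0.4, 0.6]
grip_width: 1.002
```

```bash
python3 -c "
from bench import ctrl
from h import *
go(ctrl,[.4856,-.3543,.16],-45)
d=ctrl.get_image('wrist');cv2.imwrite('pics/wr1.png',d['img'])
print(w2p(d,[.4856,-.3543,.025]))"
```

```text
t 1.12 p [ 0.4428 -0.3971  0.1765] yawx -45.4 tilt [-0.001 -0.001] F [-0.1 -0.4  0.6] T [-0.09 -0.   -0.06] w 1.002 q [ 0.93  0.25 -0.29  1.66  0.08  1.23 -0.16]
shift units [-0.0016 -0.2018  0.0548] spin -0.0023 (alt 0.9977 -1.0023 )
[315.39841133 143.89989154]
```

View pics/wr1.png

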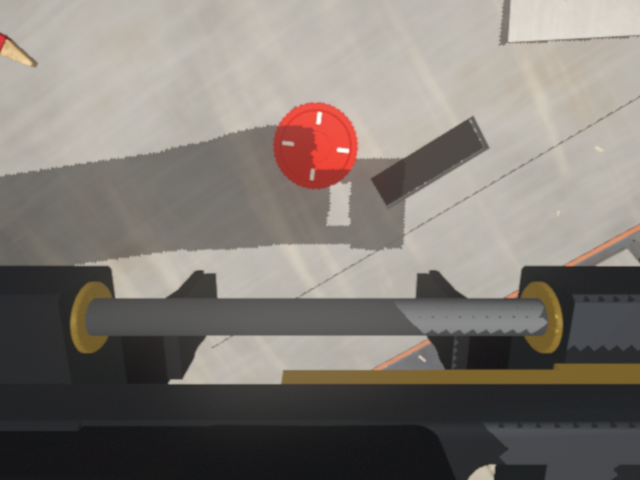

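The wrist view has the red lid at about (315,146), ticks at (319,118), (312,174), (288,143) and (343,150).

```bash
python3 -c "
from bench import ctrl
from h import *
d=ctrl.get_image('wrist')
q=np.array([p2w(d,u,.025)[:2] for u in((319,118),(312,174),(288,143),(343,150))]);print(q.mean(0),[np.degrees(np.arctan2(*(q[i]-q[i+1])[::-1]))%90 for i in(0,2)])
c=q.mean(0)*.6+np.array([.4856,-.3543])*.4
print(c);go(ctrl,[*c,.018],-45)"
```

```text
[ 0.48383656 -0.35663144] [np.float64(37.14205111261979), np.float64(37.397968259369975)]
[ 0.48454194 -0.35569886]
t 1.23 p [ 0.442  -0.3983  0.1768] yawx -45.6 tilt [-0.    -0.001] F [-0.1  0.5  0.5] T [-0.06 -0.07 -0.02] w 0.998 q [ 0.93  0.25 -0.28  1.66  0.08  1.23 -0.17]
shift units [-0.0025 -0.2011  0.529 ] spin -0.0032 (alt 0.9968 -1.0032 )
```

Emit:
drive_tool(
  rows=[
    [[-0.002,-0.2,0.2,-0.003,0],[-0.002,-0.2,0.35,-0.003,0],[-0.002,-0.2,0.48,-0.003,0],[-0.002,-0.2,0.527,-0.003,0],[-0.002,-0.2,0.527,-0.003,0],[-0.002,-0.2,0.527,-0.003,0]],
  ],
)

```text
time: 1.98
position: [0.4866, -0.3558, 0.0206]
tool_rot: [2.902, -1.2, 0.006]
ft_force: [-0.3, -0.8, 0.6]
grip_width: 0.999
```

```bash
python3 -c "
from bench import ctrl
from h import *
go(ctrl,[.4845,-.3557,.018],-45)
d=ctrl.get_image('wrist');cv2.imwrite('pics/wr2.png',d['img'])"
```

```text
t 1.98 p [ 0.4866 -0.3558  0.0206] yawx -44.9 tilt [ 0.003 -0.002] F [-0.3 -0.8  0.6] T [ 0.05 -0.05  0.03] w 0.999 q [ 0.84  0.43 -0.3   1.78  0.15  0.95 -0.31]
shift units [-0.0051  0.0048  0.0087] spin 0.0003 (alt 1.0003 -0.9997 )
```

View pics/wr2.png

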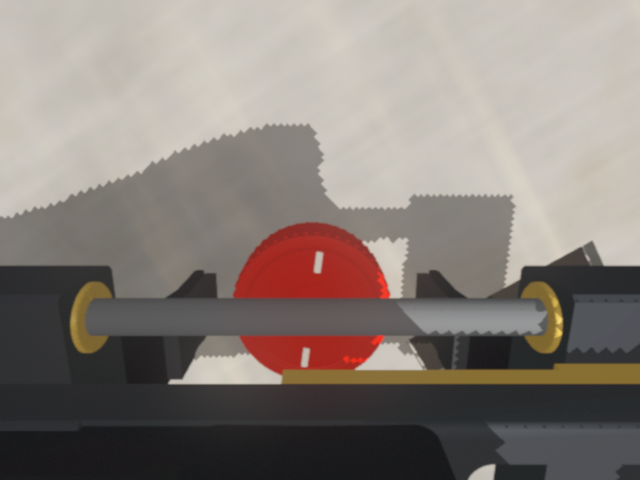

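Lid ticks are at (318,262) and (305,357), so the lid's centre is near (311,310) between the jaws. I'll compare that with the projected jaw axis, then close.

```bash
python3 -c "
from bench import ctrl
from h import *
d=ctrl.get_image('wrist');s,R=st(ctrl)
p=s['position'];
print(w2p(d,[p[0],p[1],.025]), [p2w(d,u,.025) for u in((318,262),(305,357))]);
m=np.mean([p2w(d,u,.025) for u in((318,262),(305,357))],0);print(m,(R.T@(m-p))*1000, d['R']@R)
"
```

```text
t 2.08 p [ 0.4867 -0.3553  0.0206] yawx -44.9 tilt [ 0.003 -0.002] F [ 0.3  0.  -0.2] T [ 0.02 -0.08 -0.03] w 1.003 q [ 0.83  0.43 -0.3   1.78  0.15  0.95 -0.31]
[315.31082352 308.2581877 ] [array([ 0.50085716, -0.34259031,  0.025     ]), array([ 0.46858843, -0.36751812,  0.025     ])]
[ 0.4847228  -0.35505422  0.025     ] [-1.56666356  1.16550245 -4.44241055] [[ 9.99999708e-01  5.15079213e-04  5.64190166e-04]
 [-3.61276765e-04  9.69567435e-01 -2.44824139e-01]
 [-6.73124236e-04  2.44823864e-01  9.69567338e-01]]
```

Emit:
drive_tool(
  rows=[
    [[-0.003,0.003,0.007,0,0],[-0.003,0.003,0.007,0,255],[-0.003,0.003,0.007,0,255],[-0.003,0.003,0.007,0,255],[-0.003,0.003,0.007,0,255],[-0.003,0.003,0.007,0,255]],
  ],
  grip_force=30,
)

```text
time: 2.82
position: [0.4844, -0.3541, 0.0164]
tool_rot: [2.904, -1.199, 0.0]
ft_force: [0.2, 0.3, -1.0]
grip_width: 0.733
```

```bash
python3 -c "
from bench import ctrl
from h import *
go(ctrl,[.485,-.356,.18],-45)
go(ctrl,[.5446,-.0782,.19],-42)"
```

```text
t 2.83 p [ 0.4844 -0.3541  0.0164] yawx -44.9 tilt [ 0. -0.] F [ 0.2  0.3 -1. ] T [ 0.01 -0.07  0.01] w 0.733 q [ 0.84  0.43 -0.3   1.79  0.15  0.94 -0.31]
shift units [ 0.006   0.0031 -0.5454] spin 0.0007 (alt 1.0007 -0.9993 )
t 2.83 p [ 0.4844 -0.3541  0.0164] yawx -44.9 tilt [ 0. -0.] F [ 0.2  0.3 -1. ] T [ 0.01 -0.07  0.01] w 0.733 q [ 0.84  0.43 -0.3   1.79  0.15  0.94 -0.31]
shift units [-0.5065 -0.7933 -0.5788] spin -0.016 (alt 0.984 -1.016 )
```

Emit:
drive_tool(
  rows=[
    [[0,0,-0.2,0,255],[0,0,-0.4,0,255],[-0.15,-0.25,-0.56,0,255],[-0.26,-0.41,-0.56,0,255],[-0.38,-0.6,-0.56,-0.01,255],[-0.5,-0.79,-0.56,-0.02,255],[-0.507,-0.793,-0.56,-0.02,255],[-0.507,-0.793,-0.56,-0.02,255],[-0.507,-0.793,-0.56,-0.02,255],[-0.507,-0.793,-0.56,-0.02,255]],
  ],
)

```text
time: 4.08
position: [0.544, -0.08, 0.1841]
tool_rot: [2.938, -1.111, -0.001]
ft_force: [-0.4, -0.3, -0.4]
grip_width: 0.733
```

```bash
python3 -c "
from bench import ctrl
from h import *
go(ctrl,[.5446,-.0782,.19],-42)
d=ctrl.get_image('wrist');cv2.imwrite('pics/wr3.png',d['img'])
d=ctrl.get_image('top');cv2.imwrite('pics/t3.png',cv2.resize(d['img'][170:300,240:410],None,fx=4.6,fy=4.6,interpolation=cv2.INTER_CUBIC))"
```

```text
t 4.08 p [ 0.544  -0.08    0.1841] yawx -41.4 tilt [-0.001 -0.001] F [-0.4 -0.3 -0.4] T [-0.05 -0.04  0.05] w 0.733 q [ 0.56  0.18 -0.51  1.76  0.09  1.23 -0.7 ]
shift units [-0.0025 -0.0058 -0.0198] spin 0.0032 (alt 1.0032 -0.9968 )
```

View pics/wr3.png

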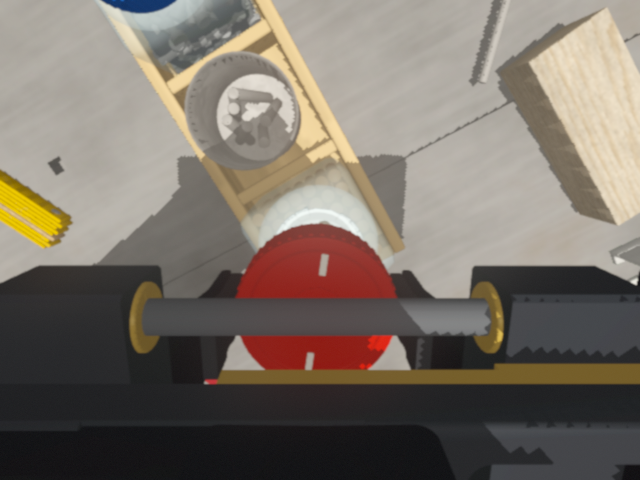

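View pics/t3.png

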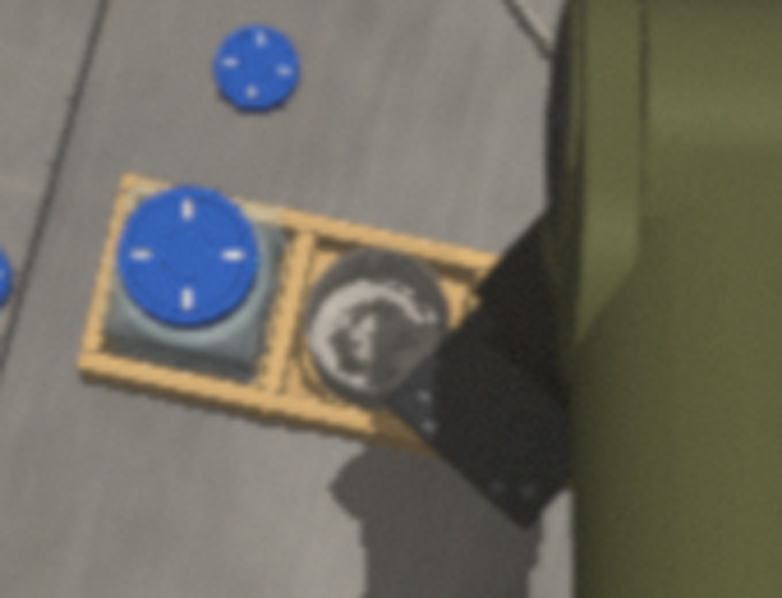

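Emit:
drive_tool(
  rows=[
    [[0,0.13,0,0,255],[0,0.25,0,0,255],[0,0.25,0,0,255],[0,0.25,0,0,255],[0,0.25,0,0,255]],
  ],
)

```text
time: 4.8
position: [0.4956, -0.1336, 0.1844]
tool_rot: [-2.94, 1.105, -0.0]
ft_force: [-0.7, -0.4, -0.9]
grip_width: 0.729
```

```bash
python3 -c "
from bench import ctrl
from h import *
s,R=st(ctrl)
d=ctrl.get_image('wrist');cv2.imwrite('pics/wr4.png',d['img'])
q=np.array([w2p(d,[.5446,-.0782,z]) for z in(.132,.1)]);print(q)
cv2.imwrite('pics/wr4c.png',cv2.resize(d['img'][60:260,200:440],None,fx=3.3,fy=3.0,interpolation=cv2.INTER_CUBIC))
p=s['position'];top=p[2]-.0164+.025
m=[R.T@(p2w(d,u,top)-p)*1000 for u in((324,264),(310,360))];print('lid ticks in tool',np.round(m,1),np.mean(m,0))
"
```

```text
t 4.8 p [ 0.4956 -0.1336  0.1844] yawx -41.2 tilt [0. 0.] F [-0.7 -0.4 -0.9] T [-0.04 -0.    0.03] w 0.729 q [ 0.66  0.09 -0.47  1.84  0.04  1.22 -0.54]
[[317.01853799 119.09780738]
 [316.92612947 121.70976653]]
lid ticks in tool [[  3.  -19.8  -8.6]
 [ -2.4  20.   -8.6]] [ 0.28490421  0.07871816 -8.60003002]
```

View pics/wr4.png

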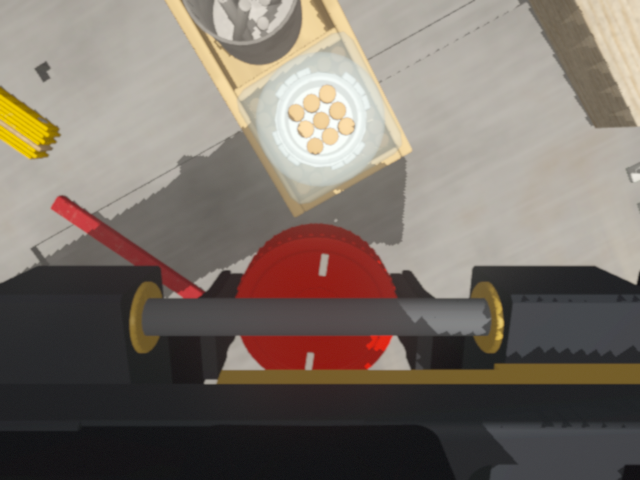

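View pics/wr4c.png

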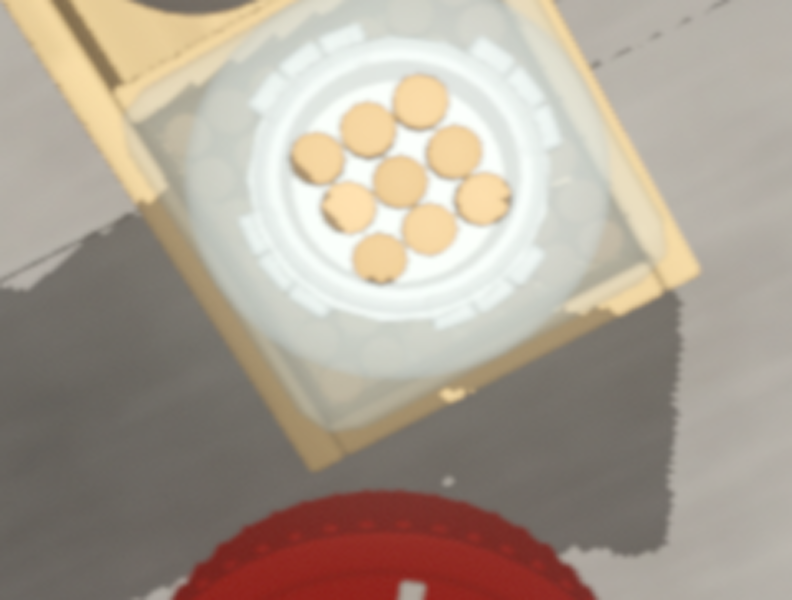

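The wrist view shows the open jar's mouth centre at about (320.9,120). The four rib gaps are turned about 7.5° clockwise from the image axes, and the lid's ticks (324,264) and (310,360) are turned about 7.7°. The lugs already line up with the gaps.

```bash
python3 -c "
from bench import ctrl
from h import *
d=ctrl.get_image('wrist')
m=p2w(d,(320.9,120),.132);print(m)
s,R=st(ctrl)
# ring pts
for u in ((418,33),(380,325),(555,200),(243,160)):
    q=p2w(d,(200+u[0]/3.3,60+u[1]/3),.128);w=R.T@(q-m);print('gap dir tool',np.degrees(np.arctan2(w[1],w[0]))%90,np.hypot(*w[:2])*1000)
g=np.array([m[0],m[1],.16]);
go(ctrl,g-R@[.0003,.0001,0],-41.2)"
```

```text
[ 0.54567163 -0.07975042  0.132     ]
t 4.9 p [ 0.4954 -0.1336  0.1843] yawx -41.2 tilt [0. 0.] F [-0.4  0.8 -0.7] T [-0.07 -0.05  0.03] w 0.73 q [ 0.66  0.09 -0.47  1.84  0.04  1.22 -0.54]
gap dir tool 6.887505565629837 23.013230155063273
gap dir tool 6.843516852116068 23.705436779401033
gap dir tool 7.296688612785571 23.811344466162865
gap dir tool 8.126691681708877 23.577065862194917
t 4.9 p [ 0.4954 -0.1336  0.1843] yawx -41.2 tilt [0. 0.] F [-0.4  0.8 -0.7] T [-0.07 -0.05  0.03] w 0.73 q [ 0.66  0.09 -0.47  1.84  0.04  1.22 -0.54]
shift units [ 0.0068 -0.2458  0.0812] spin 0.0001 (alt 1.0001 -0.9999 )
```

Emit:
drive_tool(
  rows=[
    [[0.003,-0.12,0,0,255],[0.007,-0.246,0,0,255],[0.007,-0.246,0.06,0,255],[0.007,-0.246,0.1,0,255],[0.007,-0.246,0.127,0,255],[0.007,-0.246,0.127,0,255],[0.007,-0.246,0.127,0,255]],
  ],
)

```text
time: 5.78
position: [0.5451, -0.081, 0.1466]
tool_rot: [2.939, -1.108, 0.001]
ft_force: [0.4, 0.3, -0.6]
grip_width: 0.733
```

```bash
python3 -c "
from bench import ctrl
from h import *
go(ctrl,[.5455,-.0796,.1264],-41.2)
d=ctrl.get_image('scene');cv2.imwrite('pics/s5.png',cv2.resize(d['img'][170:310,250:420],None,fx=4.2,fy=4.2,interpolation=cv2.INTER_CUBIC))
d=ctrl.get_image('wrist');cv2.imwrite('pics/wr5.png',d['img'])"
```

```text
t 5.78 p [ 0.5451 -0.081   0.1466] yawx -41.3 tilt [ 0.    -0.001] F [ 0.4  0.3 -0.6] T [-0.06 -0.01  0.01] w 0.733 q [ 0.56  0.21 -0.52  1.8   0.11  1.16 -0.71]
shift units [-0.0022 -0.0044  0.0674] spin -0.0007 (alt 0.9993 -1.0007 )
```

View pics/s5.png

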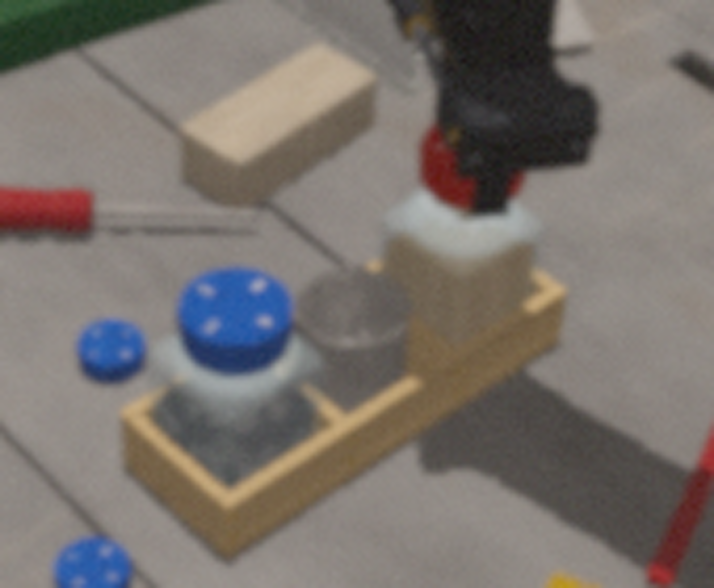

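View pics/wr5.png

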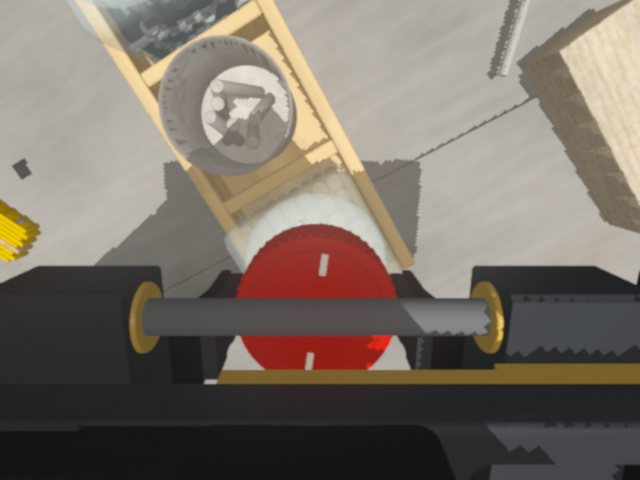

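Emit:
drive_tool(
  rows=[
    [[-0.002,-0.003,0.015,0,255],[-0.002,-0.003,0.03,0,255],[-0.002,-0.003,0.04,0,255],[-0.002,-0.003,0.04,0,255],[-0.002,-0.003,0.04,0,255]],
  ],
)

```text
time: 6.5
position: [0.5454, -0.0792, 0.1342]
tool_rot: [-2.94, 1.107, -0.0]
ft_force: [1.3, 1.5, -0.4]
grip_width: 0.733
```

Emit:
drive_tool(
  rows=[
    [[0,0,0.01,0,255],[0,0,0.02,0,255],[0,0,0.024,0,255],[0,0,0.024,0,255],[0,0,0.024,0,255]],
  ],
)

```text
time: 7.12
position: [0.5453, -0.0792, 0.127]
tool_rot: [-2.94, 1.107, -0.0]
ft_force: [1.8, 0.5, -0.8]
grip_width: 0.734
```

```bash
python3 -c "
from bench import ctrl
from h import *
st(ctrl)"
```

```text
t 7.12 p [ 0.5453 -0.0792  0.127 ] yawx -41.3 tilt [0. 0.] F [ 1.8  0.5 -0.8] T [ 0.25 -0.35 -0.02] w 0.734 q [ 0.56  0.23 -0.52  1.82  0.13  1.12 -0.72]
```

Emit:
drive_tool(
  rows=[
    [[0,0,0,0.05,255],[0,0,0,0.1,255],[0,0,0,0.15,255],[0,0,0,0.2,255],[0,0,0,0.2,255],[0,0,0,0.2,255]],
  ],
)

```text
time: 7.88
position: [0.545, -0.0798, 0.1268]
tool_rot: [2.456, -1.958, -0.0]
ft_force: [1.2, -0.6, -1.4]
grip_width: 0.733
```

```bash
python3 -c "
from bench import ctrl
from h import *
st(ctrl)"
```

```text
t 7.88 p [ 0.545  -0.0798  0.1268] yawx -77.1 tilt [-0.001 -0.001] F [ 1.2 -0.6 -1.4] T [-0.09 -0.15  0.  ] w 0.733 q [ 0.49  0.22 -0.44  1.82  0.11  1.12 -1.33]
```

Emit:
drive_tool(
  rows=[
    [[0,0,0,0.03,255],[0,0,0,0.06,255],[0,0,0,0.06,255],[0,0,0,0.06,255]],
  ],
)

```text
time: 8.38
position: [0.5448, -0.0794, 0.1265]
tool_rot: [2.26, -2.181, -0.002]
ft_force: [1.4, -0.3, -5.3]
grip_width: 0.734
```

```bash
python3 -c "
from bench import ctrl
from h import *
st(ctrl)"
```

```text
t 8.38 p [ 0.5448 -0.0794  0.1265] yawx -87.9 tilt [-0.001  0.   ] F [ 1.4 -0.3 -5.3] T [ 0.14 -0.1   0.  ] w 0.734 q [ 0.47  0.22 -0.42  1.82  0.1   1.12 -1.52]
```

Emit:
drive_tool(
  rows=[
    [[0,0,0.001,0.02,255],[0,0,0.001,0.03,255],[0,0,0.001,0.03,255],[0,0,0.001,0.03,255]],
  ],
)

```text
time: 8.88
position: [0.5455, -0.0784, 0.1267]
tool_rot: [-2.154, 2.285, 0.001]
ft_force: [3.0, 2.5, -5.6]
grip_width: 0.733
```

```bash
python3 -c "
from bench import ctrl
from h import *
st(ctrl)"
```

```text
t 8.88 p [ 0.5455 -0.0784  0.1267] yawx -93.4 tilt [0.    0.001] F [ 3.   2.5 -5.6] T [ 1.08 -0.56  0.15] w 0.733 q [ 0.46  0.22 -0.41  1.82  0.1   1.12 -1.61]
```

Emit:
drive_tool(
  rows=[
    [[0,0,0,0.01,255],[0,0,0,0.02,255],[0,0,0,0.02,255],[0,0,0,0.02,255]],
  ],
)

```text
time: 9.38
position: [0.5455, -0.0785, 0.1266]
tool_rot: [-2.08, 2.354, 0.001]
ft_force: [3.1, 4.1, -6.2]
grip_width: 0.735
```

```bash
python3 -c "
from bench import ctrl
from h import *
st(ctrl)"
```

```text
t 9.38 p [ 0.5455 -0.0785  0.1266] yawx -97.1 tilt [0.    0.001] F [ 3.1  4.1 -6.2] T [ 1.34 -0.74  0.39] w 0.735 q [ 0.46  0.22 -0.41  1.82  0.09  1.12 -1.67]
```

Emit:
drive_tool(
  rows=[
    [[0,0,0,0.01,255],[0,0,0,0.015,255],[0,0,0,0.015,255],[0,0,0,0.015,255]],
  ],
)

```text
time: 9.88
position: [0.5451, -0.0784, 0.1268]
tool_rot: [2.026, -2.4, -0.001]
ft_force: [0.9, 5.1, -3.6]
grip_width: 0.735
```

```bash
python3 -c "
from bench import ctrl
from h import *
s,R=st(ctrl)
d=ctrl.get_image('wrist');cv2.imwrite('pics/wr6.png',d['img'])
d=ctrl.get_image('scene');cv2.imwrite('pics/s6.png',cv2.resize(d['img'][170:310,250:420],None,fx=4.2,fy=4.2,interpolation=cv2.INTER_CUBIC))"
```

```text
t 9.88 p [ 0.5451 -0.0784  0.1268] yawx -99.7 tilt [-0.001  0.   ] F [ 0.9  5.1 -3.6] T [ 1.22 -0.35  0.97] w 0.735 q [ 0.45  0.22 -0.4   1.82  0.09  1.12 -1.72]
```

View pics/wr6.png

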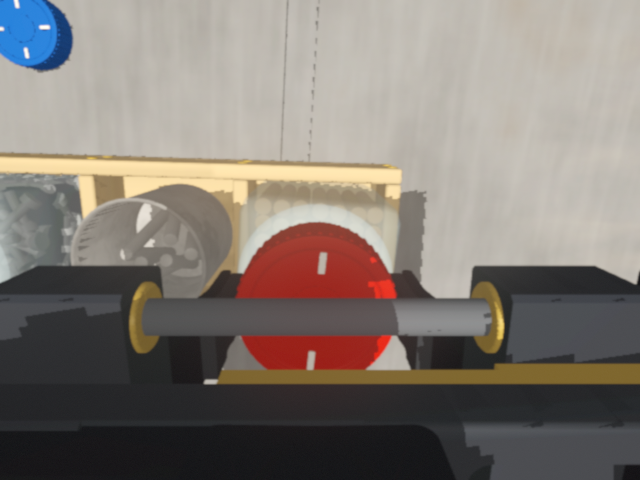

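Torque about z climbed to 0.97 N m at the stop, so the red lid is tight. I'll release and rise.

Emit:
drive_tool(
  rows=[
    [[0,0,0,0,0],[0,0,0,0,0],[0,0,0,0,0],[0,0,-0.1,0,0],[0,0,-0.2,0,0],[0,0,-0.2,0,0]],
  ],
)

```text
time: 10.72
position: [0.5471, -0.0805, 0.1897]
tool_rot: [-2.021, 2.402, -0.008]
ft_force: [0.4, -0.5, -0.2]
grip_width: 0.998
```

```bash
python3 -c "
from bench import ctrl
from h import *
st(ctrl)
go(ctrl,[.581,.0966,.187],-20)
d=ctrl.get_image('wrist');cv2.imwrite('pics/wr7.png',d['img'])"
```

```text
t 10.72 p [ 0.5471 -0.0805  0.1897] yawx -99.8 tilt [ 0.005 -0.002] F [ 0.4 -0.5 -0.2] T [-0.   -0.01 -0.03] w 0.998 q [ 0.46  0.16 -0.4   1.75  0.07  1.24 -1.7 ]
t 10.72 p [ 0.5471 -0.0805  0.1897] yawx -99.8 tilt [ 0.005 -0.002] F [ 0.4 -0.5 -0.2] T [-0.   -0.01 -0.03] w 0.998 q [ 0.46  0.16 -0.4   1.75  0.07  1.24 -1.7 ]
shift units [-0.6009 -0.0104  0.0084] spin -0.4436 (alt 0.5564 -1.4436 )
```

View pics/wr7.png

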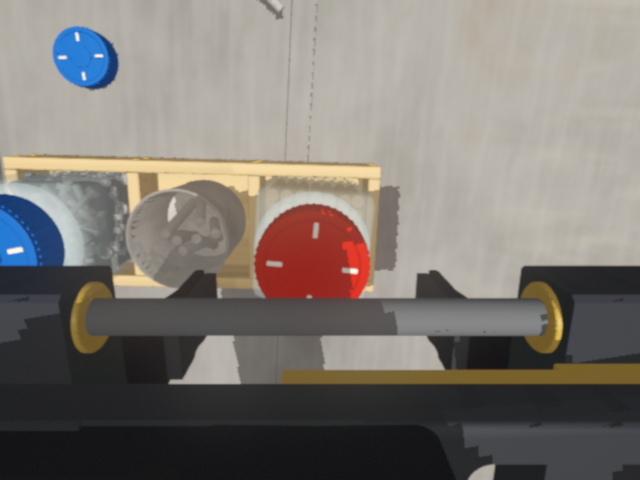

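Emit:
drive_tool(
  rows=[
    [[-0.15,0,0,-0.05,0],[-0.3,-0.005,0,-0.1,0],[-0.45,-0.007,0,-0.15,0],[-0.6,-0.01,0,-0.2,0],[-0.6,-0.01,0,-0.25,0],[-0.6,-0.01,0,-0.3,0],[-0.6,-0.01,0,-0.33,0],[-0.6,-0.01,0,-0.33,0],[-0.6,-0.01,0,-0.33,0]],
  ],
)

```text
time: 11.9
position: [0.5785, 0.0971, 0.186]
tool_rot: [2.947, -1.087, -0.001]
ft_force: [-0.0, 0.2, 0.7]
grip_width: 0.999
```

```bash
python3 -c "
from bench import ctrl
from h import *
go(ctrl,[.5818,.097,.15],-40)
d=ctrl.get_image('wrist');cv2.imwrite('pics/wr8.png',d['img']);print(w2p(d,[.5818,.097,.136]))"
```

```text
t 11.9 p [0.5785 0.0971 0.186 ] yawx -40.5 tilt [-0.001 -0.   ] F [-0.   0.2  0.7] T [-0.06 -0.02  0.03] w 0.999 q [ 0.32  0.27 -0.63  1.66  0.17  1.26 -1.05]
shift units [ 0.0088 -0.0069  0.1201] spin -0.0027 (alt 0.9973 -1.0027 )
[321.09701531 261.46175927]
```

View pics/wr8.png

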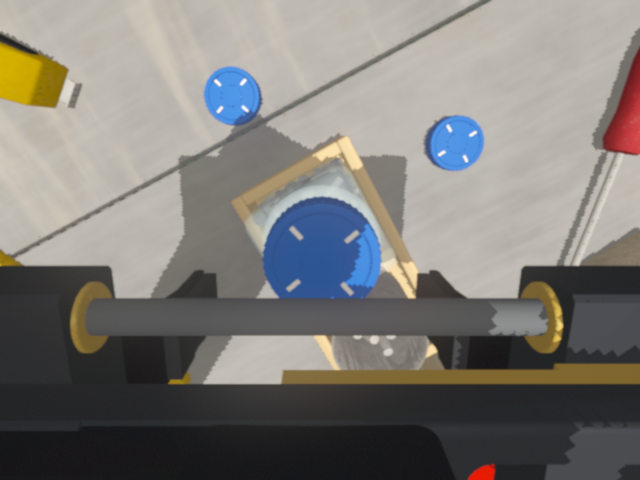

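The wrist view has the blue lid's ticks at (295,233), (352,237), (293,286) and (347,289). Their centre is (321.7,261.2), which matches the top camera's prediction within 1 px. I'll descend and grip.

Emit:
drive_tool(
  rows=[
    [[0.009,-0.007,0.05,0,0],[0.009,-0.007,0.13,0,0],[0.009,-0.007,0.19,0,0],[0.009,-0.007,0.213,0,0],[0.009,-0.007,0.213,0,0],[0.009,-0.007,0.213,0,0],[0.009,-0.007,0.213,0,255],[0.009,-0.007,0.213,0,255],[0.009,-0.007,0.213,0,255],[0.009,-0.007,0.213,0,255]],
  ],
  grip_force=30,
)

```text
time: 13.2
position: [0.5823, 0.0973, 0.1231]
tool_rot: [2.949, -1.084, 0.001]
ft_force: [0.3, -0.1, 1.0]
grip_width: 0.733
```

```bash
python3 -c "
from bench import ctrl
from h import *
st(ctrl)
d=ctrl.get_image('wrist');cv2.imwrite('pics/wr9.png',d['img'])"
```

```text
t 13.2 p [0.5823 0.0973 0.1231] yawx -40.4 tilt [ 0. -0.] F [ 0.3 -0.1  1. ] T [-0.07  0.    0.02] w 0.733 q [ 0.3   0.34 -0.61  1.72  0.21  1.15 -1.07]
```

View pics/wr9.png

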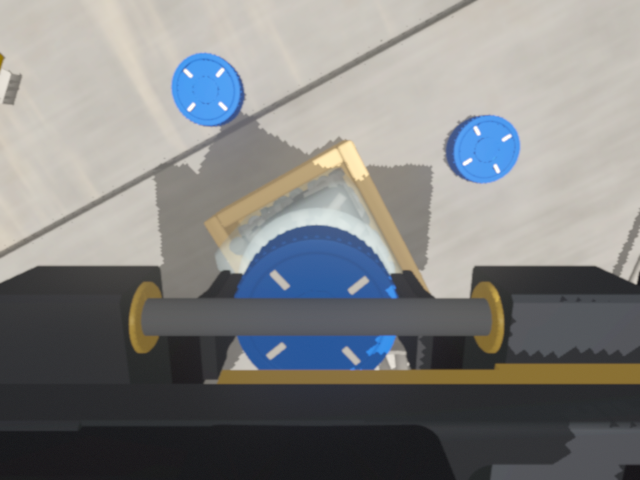

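Gripped cleanly (63.8 mm), with the lid centred between the pads. Now I turn it clockwise step by step.

Emit:
drive_tool(
  rows=[
    [[0,0,0,0.02,255],[0,0,0,0.04,255],[0,0,0,0.05,255],[0,0,0,0.05,255],[0,0,0,0.05,255]],
  ],
)

```text
time: 13.88
position: [0.5824, 0.0974, 0.1231]
tool_rot: [-2.854, 1.312, -0.001]
ft_force: [-0.1, -0.1, 1.9]
grip_width: 0.736
```

```bash
python3 -c "
from bench import ctrl
from h import *
st(ctrl)"
```

```text
t 13.88 p [0.5824 0.0974 0.1231] yawx -49.4 tilt [0.001 0.   ] F [-0.1 -0.1  1.9] T [ 0.   -0.13 -0.08] w 0.736 q [ 0.28  0.33 -0.59  1.72  0.2   1.14 -1.22]
```

Emit:
drive_tool(
  rows=[
    [[0,0,0,0.02,255],[0,0,0,0.03,255],[0,0,0,0.03,255],[0,0,0,0.03,255]],
  ],
)

```text
time: 14.38
position: [0.582, 0.0968, 0.123]
tool_rot: [2.789, -1.444, -0.0]
ft_force: [-2.2, -1.7, 6.2]
grip_width: 0.736
```

```bash
python3 -c "
from bench import ctrl
from h import *
st(ctrl)"
```

```text
t 14.38 p [0.582  0.0968 0.123 ] yawx -54.7 tilt [-0.001 -0.001] F [-2.2 -1.7  6.2] T [-0.51  0.49  0.32] w 0.736 q [ 0.27  0.33 -0.57  1.73  0.2   1.14 -1.31]
```

Emit:
drive_tool(
  rows=[
    [[0,0,0,0.01,255],[0,0,0,0.015,255],[0,0,0,0.015,255],[0,0,0,0.015,255]],
  ],
)

```text
time: 14.88
position: [0.5821, 0.0969, 0.123]
tool_rot: [2.755, -1.507, 0.001]
ft_force: [-2.9, -2.2, 6.1]
grip_width: 0.733
```

```bash
python3 -c "
from bench import ctrl
from h import *
st(ctrl)
d=ctrl.get_image('wrist');cv2.imwrite('pics/wr10.png',d['img'])"
```

```text
t 14.88 p [0.5821 0.0969 0.123 ] yawx -57.4 tilt [-0.    -0.001] F [-2.9 -2.2  6.1] T [-0.56  0.41  0.83] w 0.733 q [ 0.27  0.33 -0.57  1.73  0.19  1.14 -1.36]
```

View pics/wr10.png

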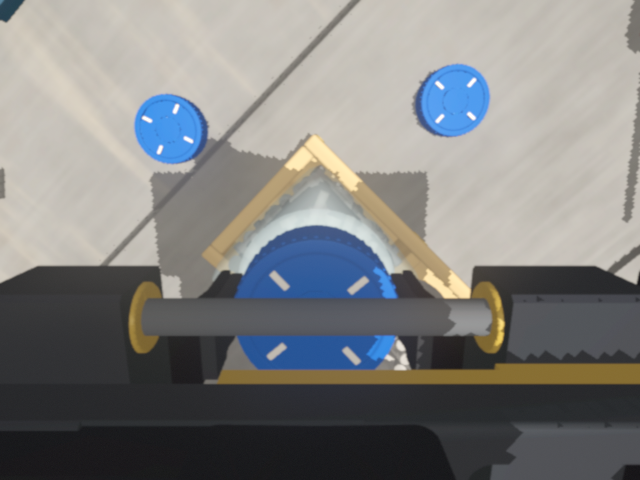

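Emit:
drive_tool(
  rows=[
    [[0,0,0,0.006,255],[0,0,0,0.006,255],[0,0,0,0.006,255]],
  ],
)

```text
time: 15.3
position: [0.5825, 0.0972, 0.123]
tool_rot: [2.741, -1.535, 0.001]
ft_force: [-0.5, -1.4, 4.3]
grip_width: 0.735
```

```bash
python3 -c "
from bench import ctrl
from h import *
st(ctrl)"
```

```text
t 15.3 p [0.5825 0.0972 0.123 ] yawx -58.5 tilt [ 0.001 -0.   ] F [-0.5 -1.4  4.3] T [-0.61  0.1   0.94] w 0.735 q [ 0.26  0.33 -0.56  1.73  0.19  1.14 -1.38]
```

Emit:
drive_tool(
  rows=[
    [[0,0,0,0,0],[0,0,0,0,0],[0,0,0,0,0],[0,0,-0.1,0,0],[0,0,-0.25,0,0],[0,0.2,-0.4,0,0],[0,0.4,-0.5,0,0],[0,0.5,-0.5,0,0],[0,0.5,-0.5,0,0],[0,0.5,-0.5,0,0],[0,0.5,-0.5,0,0]],
  ],
)

```text
time: 16.68
position: [0.4547, 0.0201, 0.2722]
tool_rot: [-2.741, 1.534, 0.002]
ft_force: [-0.8, -0.2, -0.6]
grip_width: 0.997
```

```bash
python3 -c "
from bench import ctrl
from h import *
st(ctrl)
for n in('wrist','top','scene'):
    d=ctrl.get_image(n);cv2.imwrite(f'pics/{n}11.png',d['img'])
    if n!='wrist':
        a=d['img'][160:290,225:405] if n=='top' else d['img'][180:310,250:430]
        cv2.imwrite(f'pics/{n}11c.png',cv2.resize(a,None,fx=4.4,fy=4.4,interpolation=cv2.INTER_CUBIC))"
```

```text
t 16.68 p [0.4547 0.0201 0.2722] yawx -58.5 tilt [-0.001  0.001] F [-0.8 -0.2 -0.6] T [-0.03 -0.   -0.02] w 0.997 q [ 0.47 -0.1  -0.52  1.83 -0.05  1.4  -1.07]
```

View pics/wrist11.png

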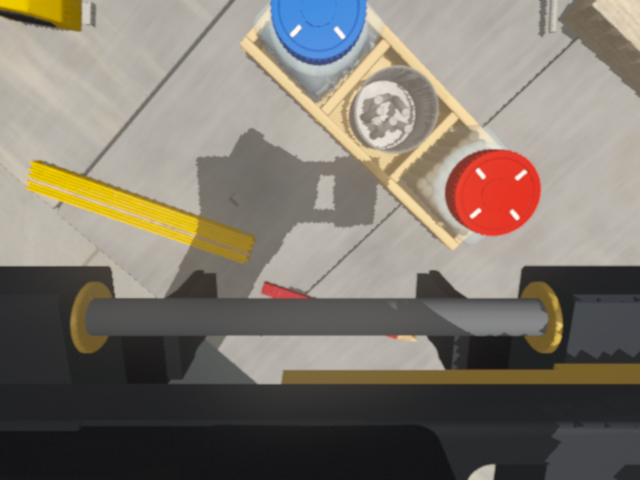

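View pics/top11c.png

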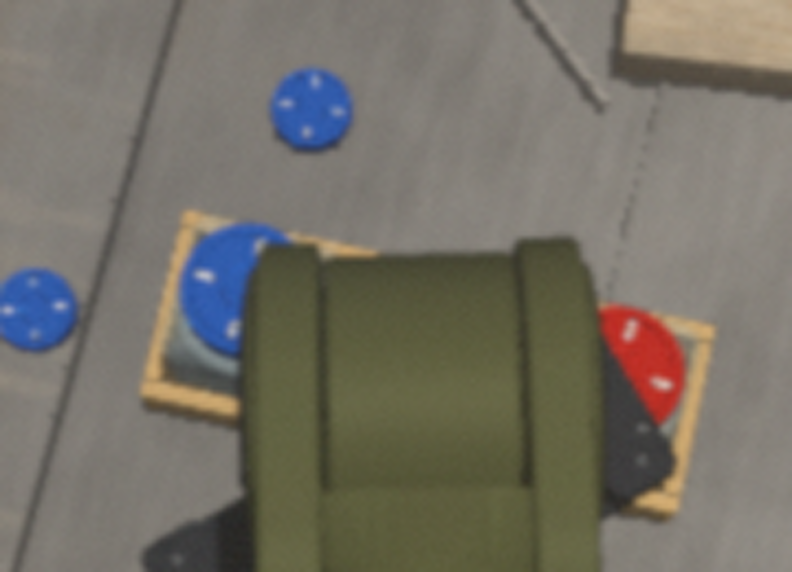

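View pics/scene11c.png

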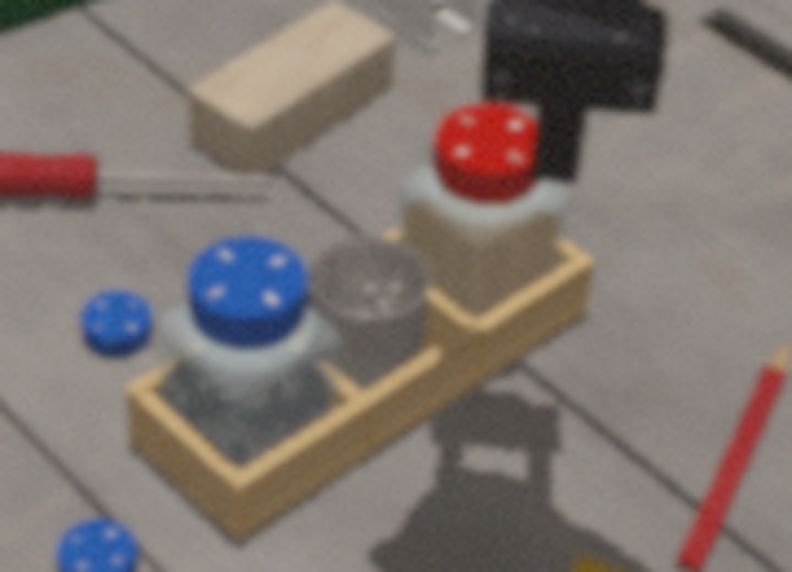

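Emit:
drive_tool(
  rows=[
    [[0.2,0.05,-0.05,0,0],[0.4,0.12,-0.1,0,0],[0.6,0.2,-0.1,0,0],[0.8,0.3,-0.1,0,0],[0.95,0.35,-0.1,0,0],[0.95,0.35,-0.1,0,0],[0.95,0.35,-0.1,0,0],[0.95,0.35,-0.1,0,0]],
  ],
)

```text
time: 17.82
position: [0.514, -0.2768, 0.3029]
tool_rot: [-2.742, 1.532, 0.0]
ft_force: [0.3, 0.6, -0.1]
grip_width: 0.999
```

```bash
python3 -c "
from bench import ctrl
from h import *
st(ctrl)
d=ctrl.get_image('top');cv2.imwrite('pics/top12.png',d['img'])
cv2.imwrite('pics/top12c.png',cv2.resize(d['img'][160:290,225:405],None,fx=4.4,fy=4.4,interpolation=cv2.INTER_CUBIC))
a=[warp(d,c,.135,.045,380) for c in((.5818,.097),(.5455,-.079))]
cv2.imwrite('pics/w12.png',np.hstack(a))"
```

```text
t 17.82 p [ 0.514  -0.2768  0.3029] yawx -58.4 tilt [0. 0.] F [ 0.3  0.6 -0.1] T [ 0.   -0.02  0.04] w 0.999 q [ 0.68  0.17 -0.27  1.51  0.04  1.47 -0.61]
```

View pics/top12c.png

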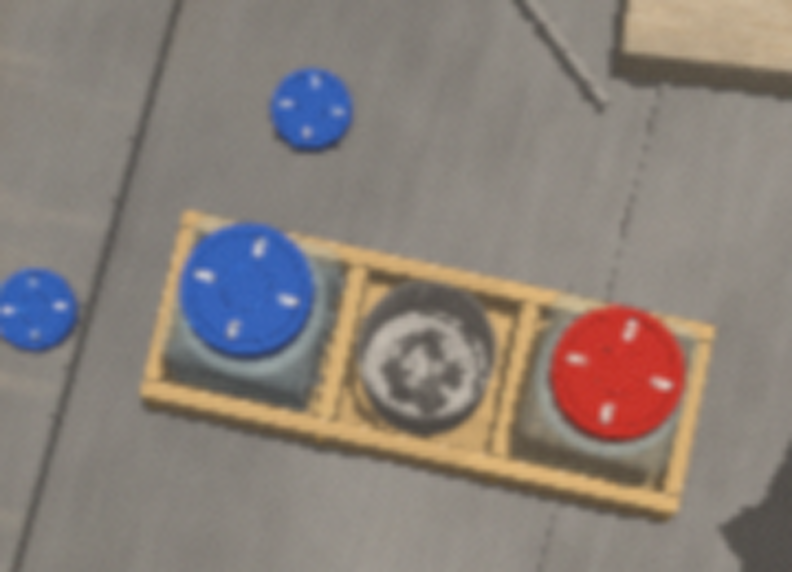

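View pics/w12.png

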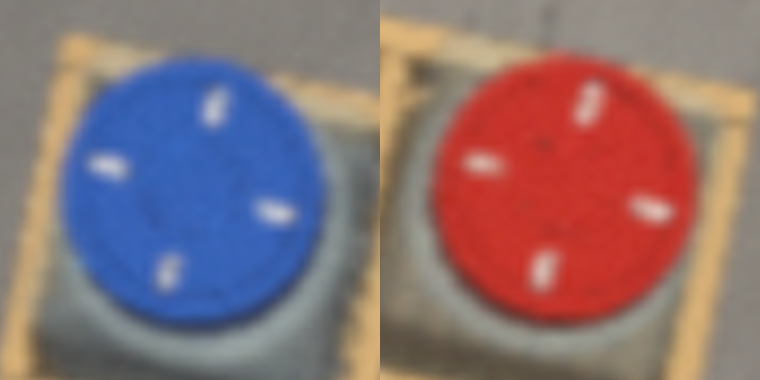

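```bash
python3 -c "
from bench import ctrl
from h import *
s,R=st(ctrl);p=s['position']
d=ctrl.get_image('wrist')
Rc=d['R']@R; tc=d['R']@p+d['t']   # tool->cam
dd=dict(camera_matrix=d['camera_matrix'],R=Rc,t=tc)
def f(prs):
  for z in(-.0046,-.0086,-.0106,-.0126,-.0166,-.0206):
    print(z,[np.round(np.linalg.norm(p2w(dd,a,z)-p2w(dd,b,z))*1000,1) for a,b in prs])
print('red');f([((324,264),(310,360))])
print('blue');f([((280,281),(351,355)),((276,352),(358,286))])
d=ctrl.get_image('scene');cv2.imwrite('pics/s13.png',cv2.resize(d['img'][200:260,280:400],None,fx=6.6,fy=6.6,interpolation=cv2.INTER_CUBIC))
for c in((.5818,.0972),(.5458,-.0793)):
  for z in(.135,.143): print((w2p(d,[*c,z])-[280,200])*6.6)
"
```

```text
t 17.88 p [ 0.5139 -0.277   0.3031] yawx -58.4 tilt [0. 0.] F [ 0.4 -0.4 -0.1] T [-0.   -0.02 -0.02] w 1.0 q [ 0.68  0.17 -0.27  1.51  0.04  1.47 -0.61]
red
-0.0046 [np.float64(41.3)]
-0.0086 [np.float64(40.1)]
-0.0106 [np.float64(39.6)]
-0.0126 [np.float64(39.0)]
-0.0166 [np.float64(37.8)]
-0.0206 [np.float64(36.7)]
blue
-0.0046 [np.float64(42.4), np.float64(43.1)]
-0.0086 [np.float64(41.2), np.float64(41.9)]
-0.0106 [np.float64(40.6), np.float64(41.3)]
-0.0126 [np.float64(40.0), np.float64(40.7)]
-0.0166 [np.float64(38.8), np.float64(39.5)]
-0.0206 [np.float64(37.7), np.float64(38.3)]
[170.30209552 280.85328803]
[170.14579016 263.98450732]
[536.22539324  71.26335574]
[537.75882483  54.75425815]
```

View pics/s13.png

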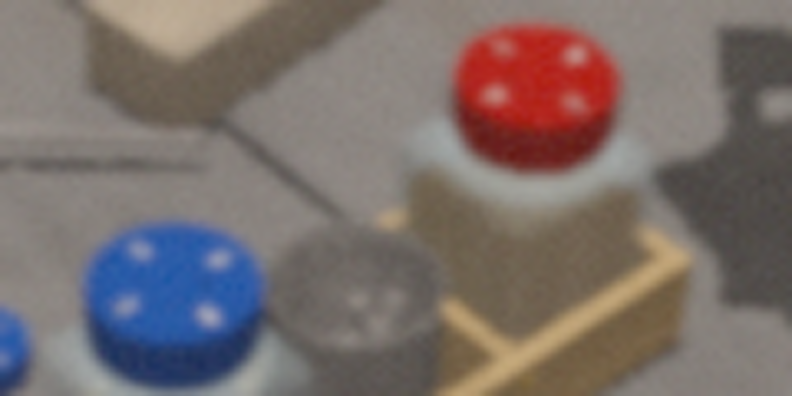

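The scene check puts both lid tops at the home height: tick centres are (537,75) and (173,283), against (536,71) and (170,281) predicted for z = 0.135. An 8 mm rise would show as 17 px. Both lids' ticks are also at the same angle. I'm handing in.

```bash
python3 -c "
from bench import ctrl
print(ctrl.close_job())"
```

```text
the job is handed in; nothing more can be done
None
```

Both lids are on, level and turned clockwise to their stops, and I handed the job in at about 18 s.

- **Red lid:** I placed it on the dowel jar through the rib gaps and turned it clockwise about 58°. Resistance rose to about 0.97 N m at the stop.
- **Blue lid:** I turned the one on the bolt jar, not the two smaller look-alikes, about 17° clockwise. Resistance rose to about 0.94 N m at the stop.
- **Last checks:** In the pictures both lid tops are at the home height, 135 mm within about 2 mm. Both lids sit at the same angle, about -15.5°. The jars and the tin are in their pockets. The arm never went near the tape measure, though I took no final close-up of it.

Three things did not match the description exactly:

- **Blue lid's turn:** The task said it was 20 to 57° short of its stop. I measured only about 13° against the caddy, and it turned 17°.
- **Final angle:** Both lids ended about 4° clockwise of the caddy's axes. The likely cause is the jars turning in their 2 mm of play.
- **Torque:** The final readings were slightly above the 0.3 to 0.8 N m named for tightness. The grip may have begun to slip at that point.

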